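Seat the counter's hot-water spout and turn its supply on

TASK

The black hot-water spout was put back after cleaning but only stands loosely in its push-fit collet. Press it straight down past the seal until you feel it bottom, without ramming it (stay under 50 N); then lift the clear flip guard on the steel valve box, turn the red knob clockwise a quarter turn to its stop so the water is on, and shut the guard again. Leave the tea cup, the tea canister and the soy bottle as they are.

Things in the scene. Friction and masses are not known exactly. Their poses are not given: they have to be found in the camera images.
- tap: Steel hot-water tap pedestal fixed to the counter, 105 mm high, 48 to 62 mm across above its 92 mm foot, with a flat steel drip tray (150 x 110 mm, 12 mm high) on its own -x side, tray centre 125 mm from the pedestal's axis. Origin: centre of the underside; z up. A vertical bore of 23 mm, open at the top, takes the spout's riser.
- mouth (a point): Centre of the collet's grey mouth, on top of the pedestal, 105 mm above the counter, z up along the bore. A ring of sprung, greased jaws (the seal) grips about 31 mm below it. The spout bottoms when its foot is 58 to 77 mm below the mouth; this depth differs from tap to tap, with how its cartridge was set, cannot be seen and has to be felt.
- spout: Loose matt black steel spout, 0.28 kg: upright riser, 22 mm diameter, origin at the centre of its foot, z up along it; on top a 32 mm drum (135 to 170 mm above the foot) with a flat top; from the drum an 18 mm arm reaches 115 mm along the spout's own -x to a nozzle that points down. At the start it rests on the seal, foot 36 mm below the mouth, leaning up to 0.05 rad, free to swivel.
- spout_top (a point): Centre of the flat top of the spout's drum, on the riser's axis, 170 mm above the foot. Pressed down here, in line with the riser, the spout goes through the seal: 5 to 12 N in the first 3 mm, then 5 to 20 N of drag that grows on the way down, then a hard stop (over 24 N) after 21 to 41 mm in all. Pressing out on the arm cocks it. Once in, it stays.
- checkvalve (a joint): Check valve hidden in the bottom of the bore, which the spout's foot pushes down over the last 6 mm: 0 = shut (spout not home), 0.006 m = fully open, spout bottomed. Light spring, 1 to 2 N.
- valve: Steel deck-mounted valve box, a fixed square dish 150 x 150 mm: floor 14 mm thick, rim 40 mm above the counter at the front and both sides, rear wall (own +x side) 78 mm high carrying the guard's hinge. Origin: centre of the underside, z up. The red knob stands in its middle.
- knob (a joint): Quarter-turn knob, rad: 0 = off (bar along the box's x axis), grows clockwise seen from above, 1.57 = on, at its stop (bar along the box's y axis). Starts between 0.1 and 0.35. Stiff by 0.08 N m, stays where it is left.
- knob_grip (a point): Point on the knob's axis at the height to grip it, 51 mm above the counter: a red upright bar 57 mm long, 14 mm wide, its top 58 mm above the counter, on a 60 mm disc whose top is 28 mm above the counter. The point's x axis runs along the bar.
- guard (a joint): Flip guard, rad: 0 = shut, grows as it opens up and away about the rear hinge, 2.1 = open stop. A clear plate 142 x 150 mm, 5 mm thick, 0.15 kg, with 22 mm skirts on its underside at the sides and front. Damped hinge: left below about 1.5 it sinks shut by itself in a few seconds, beyond about 1.75 it stays open; pull it forward past upright to shut it.
- guard_tab (a point): Middle of the gripping end of the guard's black lift tab, moving with the guard, 172 mm from the hinge line; its x axis points to the hinge. The tab sticks out 36 mm from the middle of the guard's front edge, 14 mm wide (along the hinge line), 10 mm thick; this point lies 10 mm from its end. Shut, it is 80 mm above the counter with free space below.
- guard_hinge (a point): Middle of the guard's hinge line, 80 mm above the counter, fixed to the valve box: 74 mm along the box's +x from its origin. The hinge line is parallel to the box's y axis; the tab is on its -x side when shut.
- teacup: Bystander: blue tea cup, 72 mm across, 85 mm high, loose. Origin: centre of the underside.
- canister: Bystander: dark round tea canister, 84 mm across, 67 mm high, loose. Origin: centre of the underside.
- soy: Bystander: white soy bottle with a brass cap, 62 mm across, 185 mm high, loose. Origin: centre of the underside.
Things that resemble listed ones, but are neither listed nor needed, are in the scene too. Leave any green look-alike of the valve alone.

How it is judged:
By the outcome, as a careful person would: the job done as asked, in the order asked, and still so for the second after the job is handed in, with the robot touching nothing.
It also fails if it takes over 72 s, if anything falls off the work surface, if the arm or the gripper's body presses on something with over 40 N, if the wrist force passes 120 N, or if a joint passes its speed limit or range.

ROBOT

A 7-joint arm with a two-finger parallel gripper is mounted at the origin on the work surface. World frame = base frame: x ahead of the robot, y to its left, z up, the work surface at z = 0. Lengths are in mm, angles in rad, forces in N, time in s.
With the tool pointing down it reaches from about 400 to 750 mm from the base axis. Payload 19.5 kg.
Tool frame: the origin (TCP) lies between the finger pads; the fingertips stand 11 mm ahead of it and the grasp point (between the pads) lies 8 mm behind it; z points along the fingers, x is the direction in which the jaws open and shut, and the axes are right-handed (so a half turn about z gives the same grasp; the last joint's range is limited). The gripper opens to 85 mm and grips with 20 to 120 N. Pads are 22 mm wide; open, the fingers measure 114 mm over their backs; the gripper's body (76 mm by 85 mm) begins 54 mm behind the grasp point. The pads swing forward as they close: fully open they stand 13 mm farther back than shut.
Start: joints at [-1.237, 0.707, -0.028, 1.485, 0.022, 0.951, -0.075], TCP at [211.021, 534.852, 242.268] pointing down, gripper open.
Joint ranges: [-2.71, 2.71], [-0.32, 2.16], [-1.57, 1.52], [0, 2.45], [-1.46, 4.6], [0, 2.02], [-2.83, 2.83]. Speed limits (rad/s): [1.89, 1.89, 2.57, 2.57, 3.01, 3.01, 3.01].

INTERFACE

Orientations are given as a unit quaternion [x, y, z, w].
In Python, from station import manip, cams gives the robot as it stands.
- The arm moves only by the shell command python3 -m creep 'ROWS' [OPENING] [FORCE]. ROWS is a JSON object of lists of equal length, an entry for each row: "translation": the shift along the tool's x, y, z in cm, a list of three; "yaw": the turn about the tool's z in degrees. A call has 1 to 20 rows; each row is the pose to reach, as a shift and turn from the pose commanded when the call began, along the tool's axes at that moment; what a row does not reach only later rows make up. A row lasts 1/10 s, in which the tool goes at most 50 mm and 8.59 degrees, less where a joint would pass 70% of its speed; a pose out of reach is approached as far as the arm can. A call with a gripper value outside its range is refused whole. OPENING is the gripper command: -1 is fully open, 1 is shut, values between are in proportion, set as the call begins (- or left out, the last holds). The fingers move at their own pace and stop on an object; FORCE is the grip in N (left out, the last holds). Time passes only in rows, so rows that repeat a pose let the fingers close. It gives the time, the measured TCP pose, the force and the opening at its end, in the units of the state.
- manip.sense(): the state, without advancing time (a new reading comes with each control period).
- cams.get_image(name): name is "scene" or "top" or "wrist"; returns a dict with "img" (420x560x3 uint8, red, green, blue), "mtx" (3x3 intrinsics, pixels), "k1" (the pictures are not rectified: a ray, as slopes to the right and down, at radius r is drawn at 1 + k1 r^2 times it, then the intrinsics apply), "eye" and "rotation" of the camera in the world; the wrist camera has in their place "mount" (4x4, takes a point from camera to tool coordinates, whose origin is the TCP and whose axes are the tool frame's). Camera axes: x right, y up, looking along -z (the intrinsics and any distortion apply to the point x, -y, -z); pixel columns grow to the right and rows downward; lengths in mm; the calibration is good to about 2 mm. A picture is of the moment at which its call begins: read the wrist's pose just before it. There is no depth.
- manip.finish_job(): hands the job in, once; it reports no verdict.
The state is a dict: "clock": time; "joint_pos": joint angles; "dq": joint speeds; "joint_efforts": joint torques, N m; "eef_pos": TCP position; "ee_rot": TCP orientation; "contact_force": force on the tool from outside, world axes, zero at the start; "torque": the same for the moment, N m; "gripper_width": finger opening in mm.
Only numpy, scipy, OpenCV 4.12 (cv2) and the standard library are available. Lean on these libraries where they do the work, as an engineer would, in place of code of your own. Each camera call takes 0.05 s, during which the arm holds its last target. There are 200 camera calls.

## Working session

There is one attempt and no reset: what is moved stays moved. The work goes in short steps, Python scripts to look and compute and a shell command to move; the robot and the scene stay as the last step left them, time stands still between calls to the robot, and variables do not carry over. Pictures are saved under pics/ and viewed, about 8 in all and at most 12, crops included, and the job is handed in when it is done.

```bash
mkdir -p pics; ls
cat > h.py <<'E'
import numpy as np, cv2
from station import manip, cams
from scipy.spatial.transform import Rotation as R
def grab(n,f=None):
    s=manip.sense(); d=cams.get_image(n)
    if f: cv2.imwrite('pics/'+f,d['img'][:,:,::-1])
    if n=='wrist':
        T=np.eye(4);T[:3,:3]=R.from_quat(s['ee_rot']).as_matrix();T[:3,3]=s['eef_pos']
        M=T@np.array(d['mount']);d['eye']=M[:3,3];d['rotation']=M[:3,:3]
    return d
def ray(d,u,v):
    K=np.array(d['mtx']);p=cv2.undistortPoints(np.array([[[u,v]]],float),K,np.array([d['k1'],0,0,0,0.]))[0,0]
    r=np.array(d['rotation']).reshape(3,3)@np.array([p[0],-p[1],-1]);return np.array(d['eye']),r/np.linalg.norm(r)
def onz(d,u,v,z):
    e,r=ray(d,u,v);return e+r*(z-e[2])/r[2]
def proj(d,P):
    c=np.array(d['rotation']).reshape(3,3).T@(np.array(P)-d['eye']);p=np.array([c[0],-c[1]])/-c[2];K=np.array(d['mtx'])
    p=p*(1+d['k1']*(p@p));return K[0,0]*p[0]+K[0,2],K[1,1]*p[1]+K[1,2]
E
python3 - <<'E'
from h import *
print(manip.sense())
for n in('scene','top'):
    d=grab(n,n+'0.png');print(n,d['eye'],d['rotation'],d['mtx'],d['k1'])
print(cams.get_image('wrist')['mount'])
E
```

```text
pics
{'clock': 0.0, 'joint_pos': array([-1.23667535,  0.70709386, -0.02760502,  1.48497692,  0.02199164,
        0.95093336, -0.0754781 ]), 'dq': array([ 7.24402684e-04,  9.28706172e-04, -7.35107732e-04,  2.09295504e-03,
       -6.63477241e-04, -1.26584544e-03,  7.01830607e-05]), 'joint_efforts': array([-5.53179252e-04, -8.83198428e+01,  1.23428050e+00, -2.36169541e+01,
        1.67822780e-02,  6.37333636e-03,  2.11742611e-05]), 'eef_pos': array([210.95748385, 534.6318505 , 241.83802169]), 'ee_rot': array([ 8.26749295e-01,  5.62570259e-01, -4.47661153e-04,  3.27392943e-04]), 'contact_force': array([ 0.43876323, -0.03697688,  0.22249335]), 'torque': array([-0.013694  ,  0.07618297,  0.06035792]), 'gripper_width': 85.17455011973585}
scene [1130.354114   -343.1518711   995.27384616] [0.29929855 0.16879652 0.48364997 0.80499119] [[398.16158582   0.         286.06793984]
 [  0.         398.16158582 206.3196059 ]
 [  0.           0.           1.        ]] 0.02587674697062793
top [ 422.83185748    7.04637805 1577.38026135] [-0.02891866  0.02024114  0.71447946 -0.69876542] [[525.07288843   0.         283.29360204]
 [  0.         525.07288843 211.04911923]
 [  0.           0.           1.        ]] -0.03977003448711665
[[ 9.99999860e-01  5.06794566e-04  1.49909003e-04 -1.08817391e+00]
 [ 5.28500141e-04 -9.58378243e-01 -2.85501077e-01 -7.35301794e+01]
 [-1.02086704e-06  2.85501116e-01 -9.58378377e-01 -1.31570669e+02]
 [ 0.00000000e+00  0.00000000e+00  0.00000000e+00  1.00000000e+00]]
```

View pics/scene0.png

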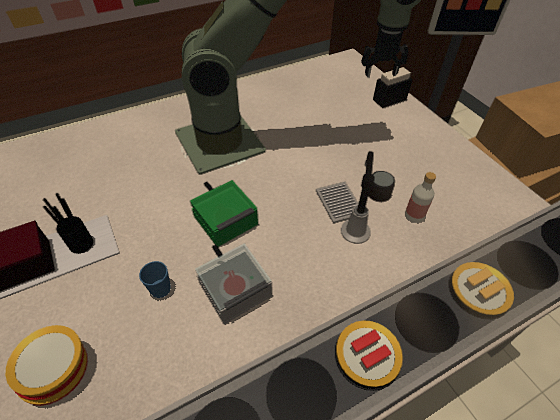

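View pics/top0.png

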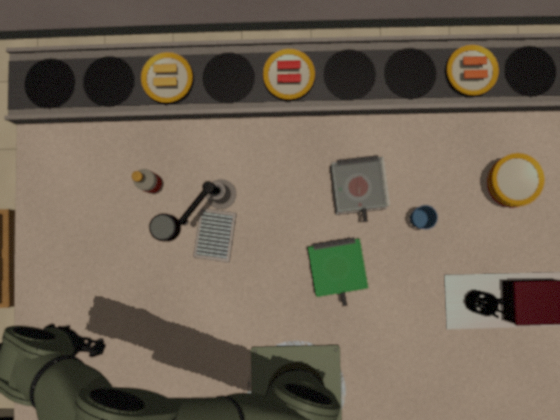

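Candidates: the valve is either the steel box (top 358,187) or the green look-alike (top 338,267, not wanted). The spout drum is at top (210,187) / scene (369,157). The dark canister at (165,227) is a bystander. I'll check the choice in one close composite.

```bash
python3 - <<'E'
s=open('h.py').read()
s=s.replace("    return d\n","    else: d['rotation']=R.from_quat(d['rotation']).as_matrix()\n    return d\n",1)
open('h.py','w').write(s)
E
python3 - <<'E'
from h import *
t=grab('top');s=grab('scene')
a=lambda d,x,y,w,h,W,H:cv2.resize(d['img'][y:y+h,x:x+w],(W,H),interpolation=cv2.INTER_CUBIC)
im=np.vstack([np.hstack([a(t,320,140,80,100,400,300)if 0 else a(t,310,145,100,75,400,300),a(s,180,235,100,90,400,300)if 0 else a(s,180,240,107,80,400,300)]),np.hstack([a(t,140,170,100,75,400,300),a(s,320,145,107,80,400,300)])])
cv2.imwrite('pics/c1.png',im[:,:,::-1])
# red disc
for n,d in(('t',t),('s',s)):
    h=cv2.cvtColor(d['img'],cv2.COLOR_RGB2HSV)
    m=(((h[...,0]<12)|(h[...,0]>170))&(h[...,1]>70)).astype(np.uint8)
    x0,y0,x1,y1=(335,165,380,210) if n=='t' else (210,265,260,305)
    mm=np.zeros_like(m);mm[y0:y1,x0:x1]=m[y0:y1,x0:x1]
    v,u=np.nonzero(mm);print(n,len(u),u.mean(),v.mean(),onz(d,u.mean(),v.mean(),35))
# drum by guess in both
e1,r1=ray(t,210,187);e2,r2=ray(s,369,157)
A=np.stack([r1,-r2],1);k=np.linalg.lstsq(A,e2-e1,rcond=None)[0];print(e1+r1*k[0],e2+r2*k[1])
E
```

```text
t 282 357.97163120567376 186.5212765957447 [ 598.0177858  -197.14329024   35.        ]
s 369 233.7669376693767 283.94850948509486 [ 600.92321601 -198.35421903   35.        ]
[574.28798999 199.1170598  307.48379797] [579.55419016 206.58718544 309.24172903]
```

View pics/c1.png

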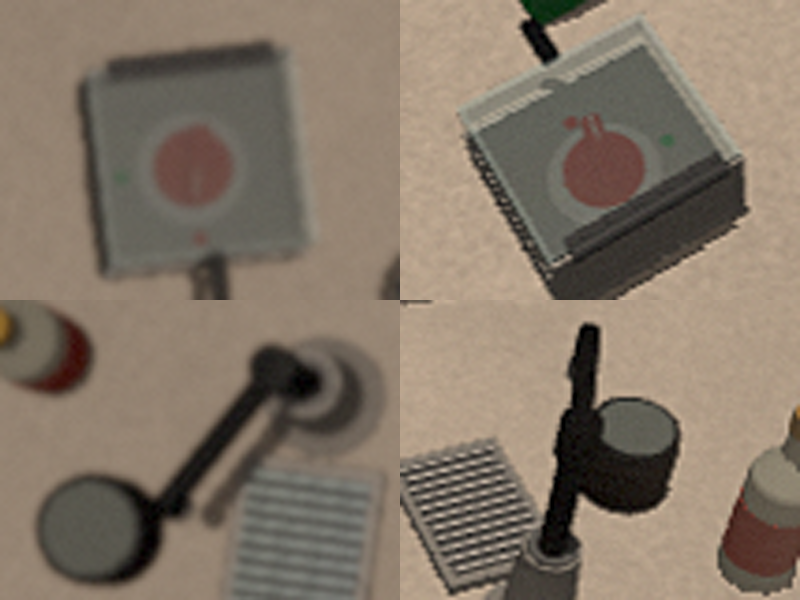

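The crops confirm it. The steel box with the red knob has its tab toward the robot (top ~(362,215)), and the black spout drum is at top ~(207.5,185.5) with its arm swung toward the canister.

Run:
```python
from h import *
t=grab('top');s=grab('scene')
P=onz(t,207.5,185.5,239);print('drum',P,'in scene',proj(s,P), 'nozzle',onz(t,184,297/4+0+221-74.25+0,200))
print('mouth',onz(t,218.7,191.3,105),'tray',onz(t,215,235,12))
for u,v in((85,80),(290,50),(310,250),(105,272)): print('rim',onz(t,310+u/4,145+v/4,82))
print('tab end',onz(t,310+210/4,145+297/4,80), 'canister',onz(t,163,226,67))
```

```text
drum [586.48860617 215.87919066 239.        ] in scene (np.float64(368.6992106434504), np.float64(177.02242150735174)) nozzle [498.59926679 285.23984845 200.        ]
mouth [585.63396224 205.23107724 105.        ] tray [465.01347533 230.56999548  12.        ]
rim [ 656.55627188 -116.27186681   82.        ]
rim [ 674.93324321 -264.12048848   82.        ]
rim [ 530.58935259 -273.24940245   82.        ]
rim [ 518.18494474 -126.59688692   82.        ]
tab end [ 498.75335848 -201.11254986   80.        ] canister [492.78609797 373.3146725   67.        ]
```

```bash
python3 -m creep '{"translation":[[0,0,-5],[0,0,-10],[-1.5,4.5,-10],[-3,9,-10],[-4.5,13.5,-10],[-6,18,-10],[-7.5,22.5,-10],[-9,27,-10],[-10.5,31,-10],[-12,35,-10],[-13.5,39,-10],[-15,43,-10],[-15.9,46.6,-10],[-15.9,46.6,-10],[-15.9,46.6,-10],[-15.9,46.6,-10]],"yaw":[0,0,-2,-4,-6,-8,-10,-12,-14,-16,-18,-20,-21.5,-21.5,-21.5,-21.5]}' 1
python3 - <<'E'
from h import *
s=manip.sense();print(s['eef_pos'],R.from_quat(s['ee_rot']).as_matrix()[:,0],s['clock'],s['joint_pos'],s['contact_force'])
grab('wrist','w1.png')
E
```

```text
clock: 1.95
eef_pos: [585.5, 216.8, 342.4]
ee_rot: [0.707, 0.707, 0.0, -0.0]
contact_force: [0.8, -0.4, 0.2]
gripper_width: 0.0
[585.506328   216.78787788 342.36088828] [-3.61570571e-04  9.99999874e-01  3.48188135e-04] 1.95 [-0.34907486  0.71488228 -0.13724904  1.08402757  0.09161224  1.34841099
  1.09788379] [ 0.77545798 -0.39020757  0.21002667]
```

View pics/w1.png

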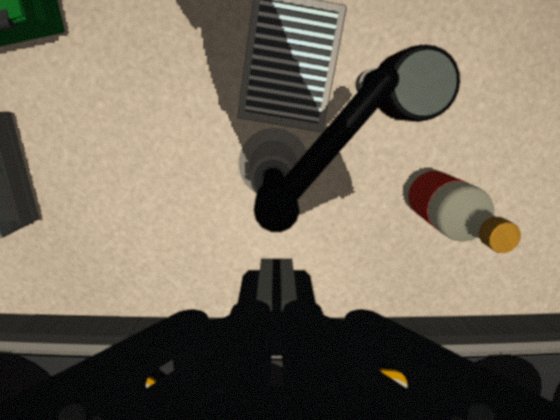

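Drum top at ~(276,207), pedestal ring centred ~(275,163), arm running to (385,85) above the canister.

Run:
```python
from h import *
d=grab('wrist');g=cv2.cvtColor(d['img'],cv2.COLOR_RGB2GRAY)
m=(g<30).astype(np.uint8);m[245:]=0
m=cv2.morphologyEx(m,cv2.MORPH_OPEN,cv2.getStructuringElement(cv2.MORPH_ELLIPSE,(35,35)))
c,_=cv2.findContours(m[150:245,230:330],cv2.RETR_EXTERNAL,cv2.CHAIN_APPROX_NONE)
for k in c:
    (x,y),r=cv2.minEnclosingCircle(k);x+=230;y+=150
    P=onz(d,x,y,239);print(x,y,r,P,'radius mm',np.linalg.norm(onz(d,x+r,y,239)-P))
t=grab('top')
print('foot centre',onz(d,275,160,8),'upper pedestal',onz(d,277,163,60))
for z in(105,):
  print(onz(d,277,175,z))
cr=cv2.resize(d['img'][110:240,210:340],(520,520),interpolation=cv2.INTER_CUBIC)
cr2=cv2.resize(t['img'][170:220,190:240],(520,520),interpolation=cv2.INTER_CUBIC)[:, :280]
cv2.imwrite('pics/w2.png',cv2.convertScaleAbs(np.hstack([cr,cr2])[:,:,::-1],alpha=1.6,beta=20))
```

```text
276.4965171813965 201.5174217224121 28.52196502685547 [574.88512915 216.43557042 239.        ] radius mm 19.168824705790204
foot centre [581.59735641 214.77749605   8.        ] upper pedestal [577.24842839 217.22337908  60.        ]
[582.58186071 217.11496133 105.        ]
```

View pics/w2.png

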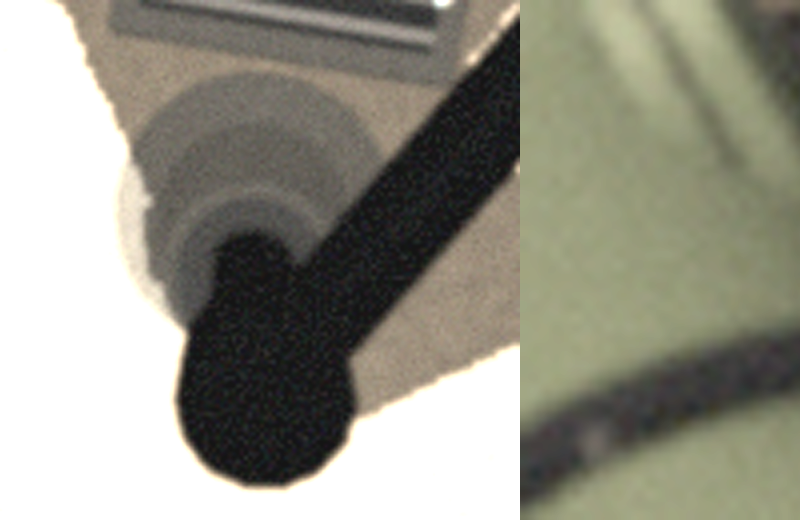

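Run:
```python
from h import *
d=grab('wrist')
for n,u,v,r,z in(('drum',266,399,89,239),('foot',252,205,134,4),('mouth',247,275,87,105)):
    u=210+u/4;v=110+v/4;P=onz(d,u,v,z);print(n,P,np.linalg.norm(onz(d,u+r/4,v,z)-P))
m=proj(d,[582,213.5,105]);print((m[0]-210)*4,(m[1]-110)*4)
```

```text
drum [580.82914558 216.2362427  239.        ] 15.054728714149128
foot [584.05627145 211.91518402   4.        ] 43.63973509876057
mouth [586.72820398 211.45110555 105.        ] 22.537016844372673
254.87823360086395 256.9968780495676
```

```bash
python3 -m creep '{"translation":[[-0.1,-0.2,3],[-0.15,-0.2,6],[-0.15,-0.2,8],[-0.15,-0.2,8.4],[-0.15,-0.2,8.6],[-0.15,-0.2,8.8],[-0.15,-0.2,9.0],[-0.15,-0.2,9.1],[-0.15,-0.2,9.2],[-0.15,-0.2,9.2]],"yaw":[0,0,0,0,0,0,0,0,0,0]}' 1
```

```text
clock: 3.15
eef_pos: [584.2, 214.4, 250.3]
ee_rot: [0.707, 0.707, -0.0, 0.0]
contact_force: [-0.5, 0.7, 0.3]
gripper_width: -0.3
```

```bash
python3 -m creep '{"translation":[[0,0,0.1],[0,0,0.2],[0,0,0.3],[0,0,0.4],[0,0,0.5],[0,0,0.5]],"yaw":[0,0,0,0,0,0]}'
```

```text
clock: 3.75
eef_pos: [584.8, 214.6, 246.3]
ee_rot: [0.707, 0.707, 0.001, 0.001]
contact_force: [0.4, -0.5, 10.2]
gripper_width: -0.3
```

Contact. Now I'll press on in small steps while easing toward the bore axis.

```bash
python3 -m creep '{"translation":[[-0.05,0,0.15],[-0.05,0.02,0.3],[-0.1,0.03,0.45],[-0.1,0.05,0.6],[-0.15,0.05,0.75],[-0.15,0.05,0.9],[-0.2,0.05,1.05],[-0.2,0.05,1.2],[-0.2,0.05,1.2]],"yaw":[0,0,0,0,0,0,0,0,0]}'; python3 -c "
from station import manip;s=manip.sense();print(s['contact_force'],s['torque'])"
```

```text
clock: 4.65
eef_pos: [585.0, 212.5, 233.8]
ee_rot: [0.707, 0.707, 0.001, 0.0]
contact_force: [0.1, -0.3, 6.3]
gripper_width: 0.2
[ 0.10266739 -0.25287103  6.34234881] [-0.06162112 -0.18577076 -0.03999411]
```

```bash
python3 -m creep '{"translation":[[0,0,0.1],[0,0,0.2],[0,0,0.3],[0,0,0.4],[0,0,0.4]],"yaw":[0,0,0,0,0]}'; python3 -m creep '{"translation":[[0,0,0.1],[0,0,0.2],[0,0,0.3],[0,0,0.3]],"yaw":[0,0,0,0]}'
```

```text
clock: 5.15
eef_pos: [585.2, 212.5, 230.0]
ee_rot: [0.707, 0.707, 0.001, 0.0]
contact_force: [0.6, -0.1, 8.7]
gripper_width: 0.4
clock: 5.55
eef_pos: [585.3, 212.5, 227.1]
ee_rot: [0.707, 0.707, 0.001, 0.001]
contact_force: [1.3, 0.6, 10.1]
gripper_width: 0.2
```

```bash
python3 -m creep '{"translation":[[0,0,0.1],[0,0,0.2],[0,0,0.3],[0,0,0.3]],"yaw":[0,0,0,0]}'
```

```text
clock: 5.95
eef_pos: [586.2, 213.0, 225.9]
ee_rot: [0.707, 0.707, 0.003, 0.001]
contact_force: [-0.1, -0.4, 30.6]
gripper_width: 0.2
```

```bash
python3 -m creep '{"translation":[[0,0,0.05],[0,0,0.08],[0,0,0.08]],"yaw":[0,0,0]}'
```

```text
clock: 6.25
eef_pos: [586.5, 213.2, 225.7]
ee_rot: [0.707, 0.707, 0.003, 0.001]
contact_force: [-1.3, -0.2, 37.8]
gripper_width: 0.2
```

Firm stop: 37.8 N with only 0.2 mm of further motion. The foot is about 60 mm below the mouth. Next I'll retreat and view the valve.

```bash
python3 -m creep '{"translation":[[0,0,-3],[0,0,-7],[-4,-0.6,-7],[-8.5,-1.2,-7],[-13,-1.8,-7],[-17.5,-2.4,-7],[-22,-3,-7],[-26.5,-3.6,-7],[-31,-4.2,-7],[-35,-4.8,-7],[-38.5,-5.3,-7],[-41.3,-5.6,-7],[-41.3,-5.6,-7],[-41.3,-5.6,-7]],"yaw":[0,0,0,0,0,0,0,0,0,0,-1,-3,-5,-5]}'
python3 - <<'E'
from h import *
s=manip.sense();print(s['eef_pos'],R.from_quat(s['ee_rot']).as_matrix()[:,0],s['contact_force'])
d=grab('wrist','w3.png');t=grab('top','t3.png')
v=proj(d,[599,-198,35]),proj(d,[501,-206,80]);print(v)
E
```

```text
clock: 7.65
eef_pos: [528.3, -200.6, 292.4]
ee_rot: [0.676, 0.737, 0.0, -0.0]
contact_force: [0.1, 0.3, 0.6]
gripper_width: 0.3
[ 528.34360609 -200.5535327   292.41978103] [-8.67605541e-02  9.96229120e-01  3.82653866e-04] [0.08586174 0.30169349 0.551406  ]
((np.float64(273.4980462297828), np.float64(235.1735957187587)), (np.float64(273.473783357296), np.float64(154.25788693760956)))
```

View pics/w3.png

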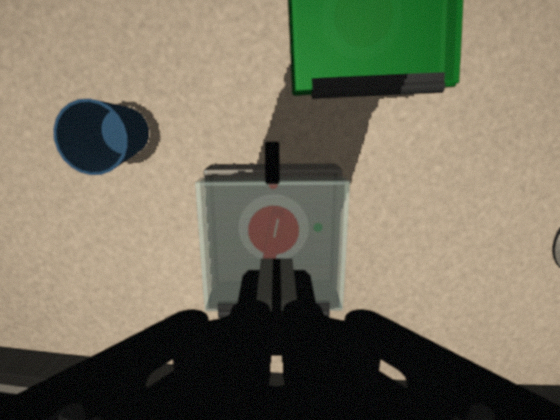

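Tab tip at (272,142), guard front edge level from (200,182) to (347,181) so yaw matches, disc centre ~(274,230).

Run:
```python
from h import *
d=grab('wrist');s=manip.sense();Rm=R.from_quat(s['ee_rot']).as_matrix();p=s['eef_pos']
h=cv2.cvtColor(d['img'],cv2.COLOR_RGB2HSV);g=h[...,2]
m=(g<45).astype(np.uint8);m[:,:255]=0;m[:,295:]=0;m[:135]=0;m[185:]=0
v,u=np.nonzero(m);print('tab px',np.percentile(u,[2,50,98]),v.min(),v.max())
tip=onz(d,272,v.min(),85);print('tip',tip)
mm=(((h[...,0]<12)|(h[...,0]>170))&(h[...,1]>70)).astype(np.uint8);mm[:,:230]=0;mm[:,320:]=0;mm[:195]=0;mm[258:]=0
c,_=cv2.findContours(mm,cv2.RETR_EXTERNAL,cv2.CHAIN_APPROX_NONE);k=max(c,key=cv2.contourArea);print(cv2.minEnclosingCircle(k))
(x,y),r=cv2.minEnclosingCircle(k)
for P,n in((tip,'tip'),(onz(d,x,y,28),'disc'),(onz(d,200,182,82),'fl'),(onz(d,347,181,82),'fr')):print(n,P,'tool',Rm.T@(P-p))
```

```text
tab px [263.   271.   281.32] 141 182
tip [ 488.5811731  -207.37400741   85.        ]
((271.2728576660156, 231.72378540039062), 26.923545837402344)
tip [ 488.5811731  -207.37400741   85.        ] tool [ -4.42225745 -40.68711732 207.58715781]
disc [ 597.98226144 -199.69615998   28.        ] tool [ -6.3195048   68.95613713 264.60737069]
fl [ 533.72757026 -273.38396254   82.        ] tool [-74.11559208  -1.46461156 210.57806116]
fr [ 520.51434486 -132.1744556    82.        ] tool [ 67.7081547   -2.32362752 210.6114501 ]
```

```bash
python3 -m creep '{"translation":[[-0.45,-3,3],[-0.45,-3,7.5],[-0.45,-3,12],[-0.45,-3,15],[-0.45,-3,17.5],[-0.45,-3,19.5],[-0.45,-3,21],[-0.45,-3,22],[-0.45,-3,22],[-0.45,-3,22]],"yaw":[0,0,0,0,0,0,0,0,0,0]}' 0 30; python3 -m creep '{"translation":[[0,0,0],[0,0,0],[0,0,0],[0,0,0],[0,0,0],[0,0,0]],"yaw":[0,0,0,0,0,0]}' 1 30
```

```text
clock: 8.8
eef_pos: [499.2, -207.4, 73.1]
ee_rot: [0.676, 0.737, 0.0, 0.0]
contact_force: [0.4, 0.3, 0.3]
gripper_width: 42.5
clock: 9.4
eef_pos: [499.1, -207.5, 73.1]
ee_rot: [0.676, 0.737, 0.0, 0.0]
contact_force: [-2.2, 2.2, 6.8]
gripper_width: 13.5
```

```bash
python3 -m creep '{"translation":[[0,0.05,-1.37],[0,0.22,-2.74],[0,0.49,-4.09],[0,0.87,-5.41],[0,1.36,-6.7],[0,1.94,-7.94],[0,2.63,-9.14],[0,3.4,-10.27],[0,3.4,-10.27]],"yaw":[0,0,0,0,0,0,0,0,0]}'
```

```text
clock: 10.3
eef_pos: [533.1, -204.3, 176.3]
ee_rot: [0.676, 0.737, 0.0, 0.0]
contact_force: [-2.3, 4.0, 0.3]
gripper_width: 13.4
```

```bash
python3 -m creep '{"translation":[[0,0.87,-1.07],[0,1.82,-2.07],[0,2.84,-2.99],[0,3.93,-3.82],[0,5.09,-4.56],[0,6.31,-5.21],[0,7.57,-5.76],[0,8.87,-6.21],[0,10.2,-6.55],[0,11.56,-6.78],[0,12.93,-6.91],[0,14.3,-6.92],[0,14.3,-6.92]],"yaw":[0,0,0,0,0,0,0,0,0,0,0,0,0]}'
```

```text
clock: 11.6
eef_pos: [676.3, -191.0, 244.1]
ee_rot: [0.675, 0.738, 0.001, -0.0]
contact_force: [-1.2, 7.2, 6.7]
gripper_width: 13.5
```

```bash
python3 -m creep '{"translation":[[0,0.7,0.03],[0,1.37,0.09],[0,2.05,0.18],[0,2.73,0.3],[0,3.24,0.4],[0,3.74,0.52],[0,4.73,0.81],[0,4.73,0.81]],"yaw":[0,0,0,0,0,0,0,0]}'; python3 -c "
from station import manip;print(manip.sense()['joint_pos'])"
```

```text
clock: 12.4
eef_pos: [723.4, -186.6, 235.9]
ee_rot: [0.675, 0.738, 0.001, -0.0]
contact_force: [-0.5, 9.2, 7.5]
gripper_width: 13.1
[ 0.24723881  1.07207473 -0.16834518  0.59191017  0.14616559  1.4837986
  1.81241409]
```

```bash
python3 -m creep '{"translation":[[0,0,0],[0,0,0],[0,0,-1],[0,0,-3],[0,0,-5],[0,-3,-5],[0,-7,-5],[0,-11,-5],[0,-15,-5],[0,-18,-5],[0,-18,-5],[0,-18,-5]],"yaw":[0,0,0,0,0,0,0,0,0,0,0,0]}' 0 30
python3 - <<'E'
from h import *
s=manip.sense();print(s['eef_pos'],R.from_quat(s['ee_rot']).as_matrix()[:,0],s['contact_force'])
grab('wrist','w4.png');grab('scene','s4.png')
a=cv2.imread('pics/w4.png');b=cv2.imread('pics/s4.png')[195:335,150:310]
cv2.imwrite('pics/c4.png',np.hstack([a[:, 140:420],cv2.resize(b,(480,420),interpolation=cv2.INTER_CUBIC)]))
E
```

```text
clock: 13.6
eef_pos: [541.4, -204.9, 288.0]
ee_rot: [0.677, 0.736, -0.0, 0.001]
contact_force: [1.0, -0.1, 0.4]
gripper_width: 42.4
[ 541.43431292 -204.93817769  288.00246811] [-0.08466819  0.99640785 -0.00164236] [ 0.95428357 -0.13437935  0.4286471 ]
```

View pics/c4.png

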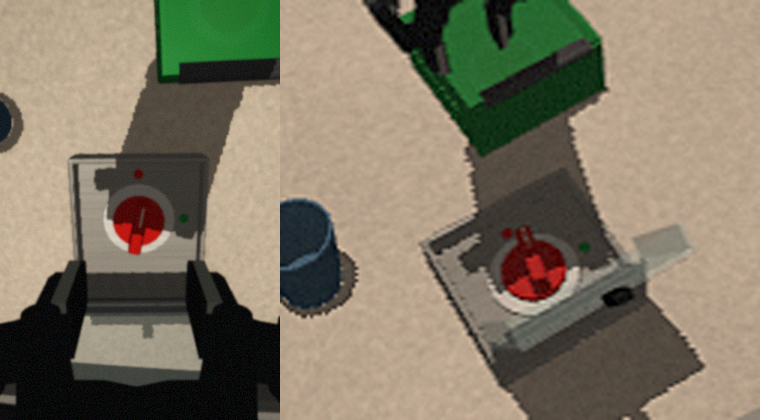

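Guard stands open. The knob disc is at ~(279,221) in full wrist pixels. The bar is tilted ~0.2 rad clockwise from the off mark, and the green "on" mark is to the right.

Run:
```python
from h import *
d=grab('wrist');s=manip.sense();Rm=R.from_quat(s['ee_rot']).as_matrix();p=s['eef_pos']
h=cv2.cvtColor(d['img'],cv2.COLOR_RGB2HSV)
mm=(((h[...,0]<10)|(h[...,0]>172))&(h[...,1]>140)).astype(np.uint8);mm[:185]=0;mm[258:]=0;mm[:,:240]=0;mm[:,320:]=0
c,_=cv2.findContours(mm,cv2.RETR_EXTERNAL,cv2.CHAIN_APPROX_NONE);k=max(c,key=cv2.contourArea)
print(cv2.boundingRect(k))
for n,u,v,z in(('disc',278.5,221.5,28),('slot1',284,207,58),('slot2',280,227,58),('barend',274,252,58)):
    print(n,Rm.T@(onz(d,u,v,z)-p))
P=np.array([598.3,-199.3,51]);print('box',Rm.T@(P-p))
cv2.imwrite('pics/c5.png',cv2.convertScaleAbs(cv2.resize(d['img'][180:270,220:340],(800,600),interpolation=cv2.INTER_CUBIC)[:,:,::-1],alpha=1.5))
```

```text
(252, 194, 52, 59)
disc [  1.68188323  54.51220487 258.68737305]
slot1 [  7.17918508  28.82222337 228.6641874 ]
slot2 [  3.08527168  50.71846472 228.68377865]
barend [ -3.3067879   79.17444422 228.70952974]
box [-1.92527117e-01  5.43858655e+01  2.35687766e+02]
```

View pics/c5.png

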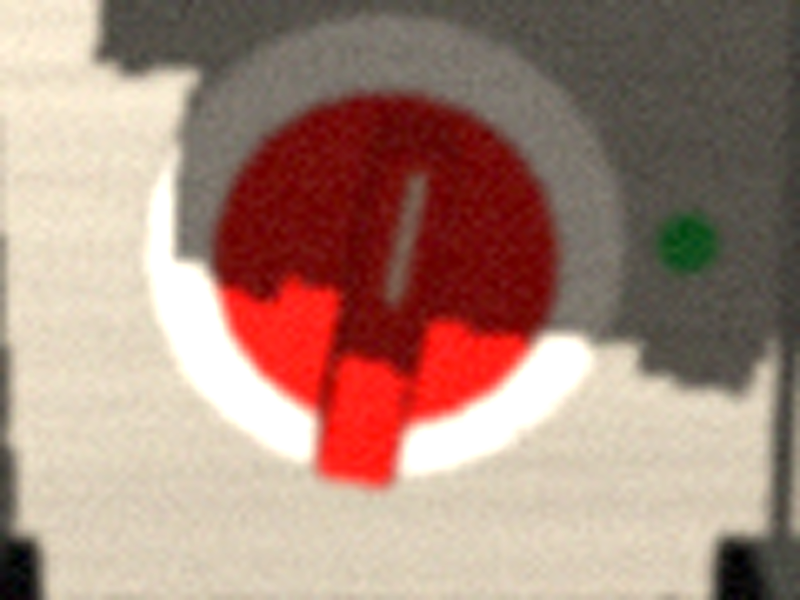

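```bash
python3 -m creep '{"translation":[[0.1,2.5,3],[0.15,5.35,7],[0.15,5.35,11],[0.15,5.35,15],[0.15,5.35,18],[0.15,5.35,20.5],[0.15,5.35,22.5],[0.15,5.35,23.7],[0.15,5.35,24.4],[0.15,5.35,24.4],[0.15,5.35,24.4]],"yaw":[4,8,11.5,11.5,11.5,11.5,11.5,11.5,11.5,11.5,11.5]}' 0 30; python3 -m creep '{"translation":[[0,0,0],[0,0,0],[0,0,0],[0,0,0],[0,0,0],[0,0,0]],"yaw":[0,0,0,0,0,0]}' 1 50
```

```text
clock: 14.85
eef_pos: [596.7, -197.8, 43.0]
ee_rot: [0.746, 0.666, 0.0, 0.0]
contact_force: [-0.2, 0.3, -0.2]
gripper_width: 43.2
clock: 15.45
eef_pos: [596.5, -198.0, 43.1]
ee_rot: [0.746, 0.666, 0.0, 0.001]
contact_force: [-1.1, -0.2, 6.3]
gripper_width: 13.3
```

```bash
python3 -m creep '{"translation":[[0,0,0],[0,0,0],[0,0,0],[0,0,0],[0,0,0],[0,0,0],[0,0,0],[0,0,0],[0,0,0],[0,0,0],[0,0,0],[0,0,0],[0,0,0],[0,0,0]],"yaw":[6,12,18,24,30,36,42,48,54,60,66,72,74,74]}'; python3 -c "
from station import manip;s=manip.sense();print(s['contact_force'],s['torque'],s['joint_pos'])"
```

```text
clock: 16.85
eef_pos: [597.4, -197.1, 43.2]
ee_rot: [0.997, 0.083, 0.001, 0.0]
contact_force: [4.2, 4.2, 6.7]
gripper_width: 13.0
[4.21452594 4.17176161 6.66371948] [ 0.86238266 -1.0874489  -0.07852788] [ 0.16842094  1.06565514  0.22041024  1.44451729 -0.31714006  0.66401424
  0.69467219]
```

```bash
python3 -m creep '{"translation":[[0,0,0],[0,0,0],[0,0,0],[0,0,0]],"yaw":[3,6,8,8]}'; python3 -c "
from station import manip;from scipy.spatial.transform import Rotation as R
import numpy as np
s=manip.sense();print(s['contact_force'],s['torque']);x=R.from_quat(s['ee_rot']).as_matrix()[:,0];print(np.degrees(np.arctan2(x[1],x[0])))"
```

```text
clock: 17.25
eef_pos: [597.5, -197.0, 43.2]
ee_rot: [1.0, 0.014, 0.001, 0.0]
contact_force: [4.4, 2.9, 6.6]
gripper_width: 13.0
[4.36962893 2.94277872 6.63451394] [ 0.61256454 -1.020469    1.84324617]
1.6405939514906325
```

Twist reaction jumped to 1.8 N m, so the knob is on its stop. I'll release, rise and check it.

```bash
python3 -m creep '{"translation":[[0,0,0],[0,0,0],[0,0,0],[0,0,-2],[0,0,-6],[0,0,-11],[0,0,-16],[0,0,-20],[0,0,-23],[0,0,-25],[0,0,-25],[0,0,-25]],"yaw":[0,0,0,0,0,0,0,0,0,0,0,0]}' 0
python3 - <<'E'
from h import *
s=manip.sense();print(s['eef_pos'],s['contact_force'])
grab('wrist','w6.png');grab('scene','s6.png')
a=cv2.imread('pics/w6.png');b=cv2.imread('pics/s6.png')[205:325,170:290]
cv2.imwrite('pics/c6.png',np.hstack([a[:300, :400],cv2.resize(b,(300,300),interpolation=cv2.INTER_CUBIC)]))
E
```

```text
clock: 18.45
eef_pos: [596.0, -197.7, 292.0]
ee_rot: [1.0, 0.013, -0.0, -0.0]
contact_force: [-0.2, 0.2, 0.6]
gripper_width: 43.0
[ 596.03462931 -197.74709207  291.98457318] [-0.21025365  0.23514273  0.59077331]
```

View pics/c6.png

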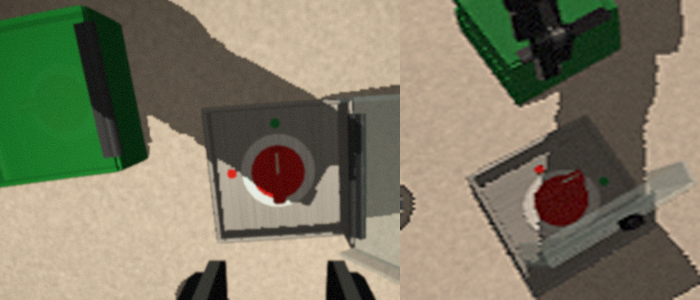

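Knob slot now points at the green mark (on) and the guard is still open. I'll measure its angle from the tab at scene px ~(262,294).

Run:
```python
from h import *
d=grab('scene');c=np.array([598.3,-199.3,0]);a=np.radians(5);X=np.array([np.cos(a),np.sin(a),0]);Y=np.array([-np.sin(a),np.cos(a),0])
for th in(1.8,1.9,2.0,2.1):
  P=c+X*(74-172*np.cos(th))+[0,0,80+172*np.sin(th)];print(th,P,proj(d,P))
e,r=ray(d,262,293.8);k=-(e-c)@Y/(r@Y);P=e+r*k;q=(P-c)@X-74;print(P,q,np.hypot(q,P[2]-80),np.arctan2(P[2]-80,-q))
```

```text
1.8 [ 710.94846146 -189.44453666  247.50179251] (np.float64(250.03657154931983), np.float64(273.37877875231794))
1.9 [ 727.41261628 -188.00410976  242.76361508] (np.float64(254.03511268230667), np.float64(280.21695808172706))
2.0 [ 743.32329048 -186.61210614  236.39915741] (np.float64(257.97602737533333), np.float64(287.3210332803357))
2.1 [ 758.52150985 -185.28243423  228.47201106] (np.float64(261.7974949638558), np.float64(294.58457214802957))
[ 759.63041047 -185.185418    233.71715095] 87.94666643361131 177.09765281977462 2.090473368046589
```

```bash
python3 -m creep '{"translation":[[3,-1.5,0],[6.5,-3.2,0],[9.5,-4.8,0],[12,-6,0],[12.8,-6.4,0],[12.8,-6.4,0],[12.8,-6.4,3],[12.8,-6.4,6]],"yaw":[0,-1,-2,-3,-3.4,-3.4,-3.4,-3.4]}' -1; python3 -m creep '{"translation":[[0,0,1.5],[0,0,3],[0,0,4.3],[0,0,5.2],[0,0,5.2]],"yaw":[0,0,0,0,0]}'
```

```text
clock: 19.4
eef_pos: [721.9, -131.2, 231.7]
ee_rot: [0.999, 0.042, 0.0, 0.0]
contact_force: [1.2, 0.2, -0.7]
gripper_width: 85.4
clock: 19.9
eef_pos: [721.7, -130.7, 179.3]
ee_rot: [0.999, 0.042, -0.001, -0.0]
contact_force: [-0.2, 0.1, 0.0]
gripper_width: 85.5
```

```bash
python3 -m creep '{"translation":[[-1.5,0,0],[-3,0,0],[-4.5,0,0],[-6,0,0],[-7.5,0,0],[-9,0,0]],"yaw":[0,0,0,0,0,0]}';  python3 -m creep '{"translation":[[-1.5,0,0],[-3,0,0],[-4.5,0,0],[-5.2,0,0]],"yaw":[0,0,0,0]}'; python3 -m creep '{"translation":[[0,0,-5],[0,0,-10],[0,0,-13],[0,0,-13]],"yaw":[0,0,0,0]}'
python3 - <<'E'
from h import *
grab('scene','s7.png')
E
```

```text
clock: 20.5
eef_pos: [632.3, -138.3, 181.2]
ee_rot: [0.999, 0.042, 0.001, 0.0]
contact_force: [1.0, -0.3, 0.4]
gripper_width: 85.5
clock: 20.9
eef_pos: [580.2, -142.9, 181.2]
ee_rot: [0.999, 0.042, 0.0, 0.0]
contact_force: [-0.3, -0.5, -0.1]
gripper_width: 85.2
clock: 21.3
eef_pos: [582.1, -143.1, 314.8]
ee_rot: [0.999, 0.042, 0.003, 0.001]
contact_force: [-0.3, -1.1, -0.7]
gripper_width: 85.5
```

```bash
python3 -m creep '{"translation":[[0,0,0],[0,0,0],[0,0,0],[0,0,0],[0,0,0],[0,0,0],[0,0,0],[0,0,0],[0,0,0],[0,0,0],[0,0,0],[0,0,0],[0,0,0],[0,0,0],[0,0,0],[0,0,0],[0,0,0],[0,0,0],[0,0,0],[0,0,0]],"yaw":[0,0,0,0,0,0,0,0,0,0,0,0,0,0,0,0,0,0,0,0]}'
python3 - <<'E'
from h import *
d=grab('scene','s8.png');w=grab('wrist','w8.png')
a=cv2.imread('pics/s7.png')[190:340,140:340];b=cv2.imread('pics/s8.png')[190:340,140:340];w=cv2.resize(cv2.imread('pics/w8.png'),(400,300))
cv2.imwrite('pics/c8.png',np.vstack([np.hstack([cv2.resize(x,(400,300)) for x in(a,b)]),np.hstack([w,cv2.resize(cv2.imread('pics/s8.png'),(400,300))])]))
E
```

```text
clock: 23.35
eef_pos: [581.0, -142.5, 310.3]
ee_rot: [0.999, 0.042, -0.0, 0.0]
contact_force: [0.4, 0.0, -0.3]
gripper_width: 85.5
```

View pics/c8.png

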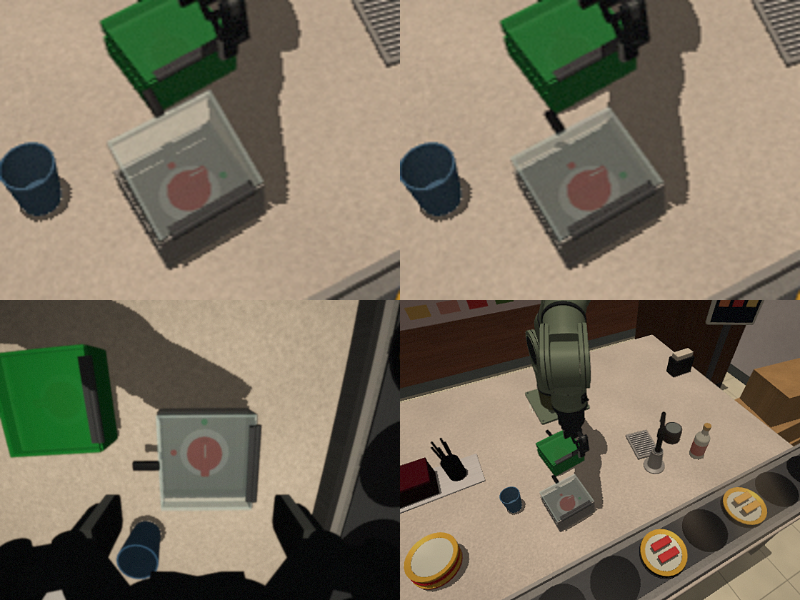

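The guard has come down and its tab is at scene ~(216,250), as at the start. I'll wait a little longer, then compare numerically with the first picture and recheck the spout and bystanders.

```bash
python3 -m creep '{"translation":[[0,0,-2],[0,0,-4],[0,0,-4],[0,0,-4],[0,0,-4],[0,0,-4],[0,0,-4],[0,0,-4],[0,0,-4],[0,0,-4],[0,0,-4],[0,0,-4],[0,0,-4],[0,0,-4],[0,0,-4]],"yaw":[0,0,0,0,0,0,0,0,0,0,0,0,0,0,0]}'
python3 - <<'E'
from h import *
d=grab('scene','s9.png');a=cv2.imread('pics/scene0.png',0);b=cv2.imread('pics/s9.png',0);c=cv2.imread('pics/s8.png',0)
df=lambda p,q,x0,x1,y0,y1:np.mean(cv2.absdiff(p,q)[y0:y1,x0:x1])
for n,r in(('tab',(205,228,240,262)),('box',(190,275,245,325)),('cup',(135,178,255,302)),('soy+can top',(400,440,170,225)),('can',(375,397,170,202)),('plain ref',(300,340,240,300))):
    print(n,'vs start',df(a,b,*r),'vs s8',df(c,b,*r))
m=lambda g:[np.round(x.mean(),1) for x in np.nonzero(g[242:262,208:228]<45)]
print('tab centroid',m(a),m(c),m(b))
for z in(239,215):print('drum expected',z,proj(d,[585,211.5,z]))
o=np.hstack([cv2.resize(cv2.imread(f)[140:250,310:450],(400,314)) for f in('pics/scene0.png','pics/s9.png')]);cv2.imwrite('pics/c9.png',o)
E
```

```text
clock: 24.95
eef_pos: [581.1, -142.4, 350.3]
ee_rot: [0.999, 0.042, -0.0, 0.0]
contact_force: [-0.8, -1.0, 0.4]
gripper_width: 85.6
tab vs start 5.065217391304348 vs s8 2.367588932806324
box vs start 12.951029411764706 vs s8 2.159705882352941
cup vs start 4.489856506679861 vs s8 2.4210786739238
soy+can top vs start 4.913636363636364 vs s8 2.05
can vs start 4.295454545454546 vs s8 2.711647727272727
plain ref vs start 5.735416666666667 vs s8 1.92875
tab centroid [np.float64(5.5), np.float64(9.7)] [np.float64(5.5), np.float64(9.6)] [np.float64(5.5), np.float64(9.6)]
drum expected 239 (np.float64(367.0249517546732), np.float64(177.21023742853663))
drum expected 215 (np.float64(365.4844450273251), np.float64(183.42842224088892))
```

View pics/c9.png

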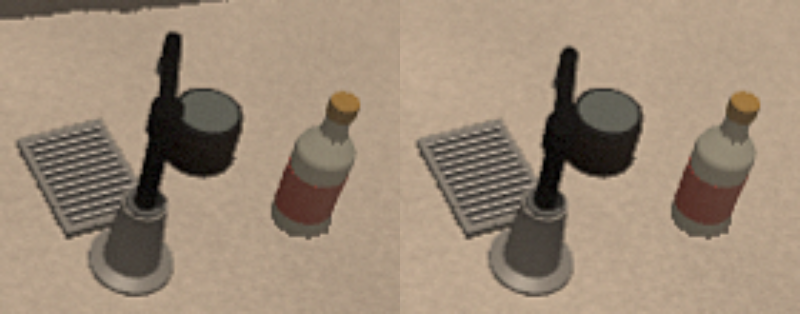

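The spout is visibly lower and upright, the canister and soy bottle are unmoved, and the tab is exactly back at its shut pixel.

```bash
python3 -c "
from station import manip;print(manip.finish_job())"
```

```text
the job is handed in; nothing more can be done
None
```

The job is done and handed in; about 25 s of the 72 s had passed at the last check.

- **Spout:** I pressed it straight down on the drum's top with the closed fingertips. Force was 6–10 N through the seal and rose to 37.8 N at the firm stop, the highest reading. The foot ended about 60 mm below the mouth, within the 58–77 mm range. In the last picture it stands lower and upright.
- **Guard opened:** I swung it up by the tab. It settled at its open stop, measured at about 2.09 rad.
- **Knob:** I turned it clockwise until the twist reaction jumped from about 0.1 to 1.8 N m. Seen from above with the guard open, its slot pointed at the green mark.
- **Guard shut:** I pulled it forward past upright and let it sink. Its tab came back to the same pixels as at the start (within 0.1 px), and stayed there between the last two pictures.
- **Bystanders:** The cup, canister and soy bottle areas match the first picture to within lighting noise, and the gripper was clear of everything at hand-in.

**Disagreements:** The early camera estimates of the spout top differed by about 5 mm, so I used a value between them. The whole-box image difference from the start (13 grey levels, against 4–6 elsewhere) stood out; I put it down to the turned knob and the arm's shadow. No other check failed.

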